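# Show the door bell remote to the bench camera

## Robot

A 6-joint arm with a two-finger parallel gripper is mounted at the origin on the work surface. World frame = base frame: x ahead of the robot, y to its left, z up, the work surface at z = 0. Lengths are in m, angles in degrees, forces in N, time in s.
With the tool pointing down it reaches from about 0.375 to 0.9 m from the base axis. Payload 3.1 kg.
Tool frame: the origin (TCP) lies on the centre line of the jaws, within the pads' length; the fingertips stand 25 mm ahead of it and the grasp point (between the pads) lies 6 mm ahead of it; y points along the fingers, x is the direction in which the jaws open and shut, and the axes are right-handed (so a half turn about y gives the same grasp; the last joint's range is limited). The gripper opens to 87 mm and grips with 3 to 60 N. Pads are 19 mm wide; open, the fingers measure 117 mm over their backs; the gripper's body (75 mm by 190 mm) begins 51 mm behind the grasp point.
Start: joints at [-81.847, 30.224, 82.088, -0, 67.689, -10.227], TCP at [0.197, -0.593, 0.248] pointing down, gripper open.
Joint ranges: [-176.69, 176.69], [-43.24, 126.21], [12.49, 139.97], [-82, 262], [0, 151.66], [-163.58, 163.58]. Speed limits (degrees/s): [159.86, 159.86, 180, 180, 180, 180].

## Interface

Orientations are given as a 3x3 rotation matrix whose columns are the frame's x, y, z axes.
In Python, from rig import * gives the robot as it stands.
- The arm moves only by the tool play_rows, never from a script. Its argument "commands" is a list of rows, each a list of 2 entries, a list of its own where there are three numbers: the shift along the world's x, y, z in m, then the turn, a rotation vector about the world's x, y, z in rad. A call has 1 to 10 rows; each row is the pose to reach, as a shift and turn from the pose commanded when the call began; what a row does not reach only later rows make up. A row lasts 1/8 s, in which the tool goes at most 62.5 mm and 10.7 degrees, less where a joint would pass 70% of its speed; a pose out of reach is approached as far as the arm can. A call with a gripper value outside its range is refused whole. "gripper" is the finger opening in m, from 0 to 0.087, set as the call begins (left out, the last holds). The fingers move at their own pace and stop on an object; the grip force is fixed at half the most. Time passes only in rows, so rows that repeat a pose let the fingers close. It gives the time, the measured TCP pose, the force and the opening at its end, in the units of the state.
- read_state(): the state, without advancing time (a new reading comes with each control period).
- capture(name): name is "scene" or "top"; returns a dict with "frame" (480x640x3 uint8, red, green, blue), "depth" (480x640 float32, m along the optical axis (not along the pixel's ray), 0 where there is no reading), "mtx" (3x3 intrinsics, pixels), "cam_to_world" (4x4, takes a point from camera to world coordinates). Camera axes: x right, y down, z forward; pixel columns grow to the right and rows downward; lengths in m; the calibration is good to about 2 mm. A picture is of the moment at which its call begins.
- hand_in(): hands the job in, once; it reports no verdict.
The state is a dict: "time_s": time; "joint_positions": joint angles; "qvel": joint speeds; "tau": joint torques, N m; "position": TCP position; "tcp_rot": TCP orientation; "force": force on the tool from outside, world axes, zero at the start; "moment": the same for the moment, N m; "opening": opening from 0.0 (shut) to 1.0 (fully open).
Only numpy, scipy, OpenCV 4.12 (cv2) and the standard library are available. Lean on these libraries where they do the work, as an engineer would, in place of code of your own. Each camera call takes 0.05 s, during which the arm holds its last target. There are 200 camera calls.

## Task

The electrician on the video call wants to see the door bell remote: from the three black handsets in the wooden rack lift out the one with the single round button and hold it in the air before the camera on the stand, upright in the picture, button side square on to the lens, its middle on the line of sight and about 12 cm from the lens. Do not press the button, and leave the camera and everything else as they are. Finish while holding the remote still there, without putting it down or letting go.

Things in the scene. Friction and masses are not known exactly. Their poses are not given: they have to be found in the camera images.
- bell_center (a point): Door bell remote, centre of its matte black slab 18 thick (x) x 40 wide (y) x 90 tall (z up), about 70 g, upright in any of the rack's slots: lowest 30 mm inside, 2 mm play. Front = +x face, away from the robot, with one round button 22 across, 5 proud, 17 above centre, in a thin grey ring. Plain sides (+y, -y) suit a grip from above; 40 mm free to the neighbours at each side.
- bell_button (a joint): The remote's round push button: 0 is out, 0.003 m fully pressed (about 3 N); must stay under 0.0015.
- lens (a point): Centre of the camera's front glass, on a black barrel 36 across, 16 long, on a white body 40 x 70 x 50. It looks along its own -x; z is the picture's up, y across. Lens 0.2 to 0.3 m above the bench, tilted down 0.1 to 0.6 rad, both vary; stiff clamps. A remote whose x, y, z are parallel to the lens's x, y, z is square on, button facing the lens, upright in the picture.
- stand: The camera's fixed stand: round dark steel foot 110 across, 12 high, and an upright rod 16 across and 330 high on its axis; the lens is about 76 mm in front (-x) of the rod. Origin: centre of the foot's underside.
- rack: Fixed light wood block, 60 (x) x 250 (y) x 40 high, with three slots open at the top, 22 x 44, 30 deep, at y = -80, 0 and +80 mm. Origin: centre of its underside.
- gate_center (a point): black plastic slab standing upright in one of the rack's slots, 18 thick (x) x 40 wide (y) x 78 tall (z); two grey oblong bars, one above the other, on its front, which is its +x face. Point: the slab's centre; z up. Leave it alone.
- sensor_center (a point): black plastic slab standing upright in one of the rack's slots, 18 thick (x) x 40 wide (y) x 98 tall (z); no button, only one thin grey line on its front, which is its +x face. Point: the slab's centre; z up. Leave it alone.
- tin_center (a point): Round steel tin with a twist cap, 88 across, 66 high; point: its centre. Leave it alone.
- jar_center (a point): Closed empty clear glass jar with a steel lid, 76 across, 110 high; point: half-way up on its axis. Leave it alone.
- peg_center (a point): Teal plastic clothes peg lying on the bench, 75 (x) x 10 x 14 high; point: its centre. Leave it alone.
- tree_center (a point): Wooden shoe tree lying on the bench, about 275 long (x) x 66 wide x 44 high; point: near its middle, half-way up. Leave it alone.
Mind the look-alikes: they are no part of the job. Leave any blue or purple look-alike of the part that bears sensor_center alone. Leave any purple look-alike of the part that bears bell_center alone.

How it is judged:
By the outcome, as a careful person would: the job done as asked, in the order asked, and still so for the second after the job is handed in, while the arm keeps its last pose, push and grip.
It also fails if it takes over 32 s, if anything falls off the work surface, if the arm or the gripper's body presses on something with over 40 N, if the wrist force passes 120 N, or if a joint passes its speed limit or range.

## Working session

There is one attempt and no reset: what is moved stays moved. The work goes in short steps, Python scripts to look and compute and a tool call to move; the robot and the scene stay as the last step left them, time stands still between calls to the robot, and variables do not carry over. Pictures are saved under pics/ and viewed, about 8 in all and at most 12, crops included, and the job is handed in when it is done.

Besides the shell and the picture viewer there is one more tool, called after ">>>" as name(argument=value, ...), one argument or row to a line, values as JSON. play_rows: Moves the arm, as the interface text tells. Its arguments: {"type":"object","properties":{"commands":{"type":"array"},"gripper":{"type":"number"}},"required":["commands"]}

```bash
mkdir -p pics; cat > h.py <<'E'
from rig import *
import numpy as np, cv2, pickle
def cap(n,tag):
    c=capture(n); pickle.dump(c,open(f'{tag}.pkl','wb')); return c
def ld(tag): return pickle.load(open(f'{tag}.pkl','rb'))
def save(im,f): cv2.imwrite('pics/'+f,cv2.cvtColor(im,cv2.COLOR_RGB2BGR))
def pts(c):
    K=c['mtx'];v,u=np.mgrid[:480,:640];d=c['depth']
    P=np.stack([(u-K[0,2])/K[0,0]*d,(v-K[1,2])/K[1,1]*d,d],-1)
    T=c['cam_to_world'];W=P@T[:3,:3].T+T[:3,3];W[d==0]=np.nan;return W
def proj(c,p):
    T=c['cam_to_world'];q=c['mtx']@(T[:3,:3].T@(np.asarray(p)-T[:3,3]));return q[:2]/q[2]
E
python3 - <<'E'
from h import *
for n in('scene','top'):
    c=cap(n,n+'0');save(c['frame'],n+'0.png');print(n,c['mtx'].round(1).tolist(),c['cam_to_world'].round(3).tolist())
print(read_state())
E
```

```text
scene [[520.9, 0.0, 323.9], [0.0, 520.9, 238.9], [0.0, 0.0, 1.0]] [[0.826, 0.312, -0.469, 1.184], [0.563, -0.475, 0.676, -0.868], [-0.012, -0.823, -0.568, 0.835], [0.0, 0.0, 0.0, 1.0]]
top [[453.5, 0.0, 322.6], [0.0, 453.5, 236.8], [0.0, 0.0, 1.0]] [[-0.021, -0.999, 0.05, 0.544], [-1.0, 0.021, 0.015, -0.047], [-0.016, -0.05, -0.999, 1.354], [0.0, 0.0, 0.0, 1.0]]
{'time_s': 0.1, 'joint_positions': array([-8.18471756e+01,  3.02729944e+01,  8.21492429e+01, -3.95254151e-04,
        6.76885109e+01, -1.02271414e+01]), 'qvel': array([ 0.06318769, -0.18275589, -0.18579224,  0.14993712,  0.01424127,
       -0.00812938]), 'tau': array([-3.15393036e-04, -4.40986562e+01, -1.77150929e+01,  6.34119054e-02,
        5.34162868e-02, -4.34466551e-05]), 'position': array([ 0.19701346, -0.59249537,  0.24667525]), 'tcp_rot': array([[ 3.15319456e-01, -2.80432395e-04,  9.48985544e-01],
       [-9.48983676e-01,  1.91247876e-03,  3.15319400e-01],
       [-1.90334047e-03, -9.99998132e-01,  3.36915997e-04]]), 'force': array([-0.4972726 , -0.41923413, -0.54001446]), 'moment': array([-0.05161408,  0.04948485, -0.04795942]), 'opening': 0.999796917562608}
```

View pics/scene0.png

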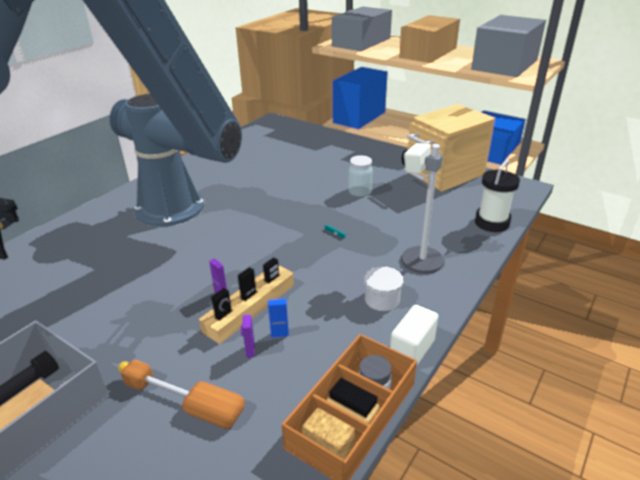

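View pics/top0.png

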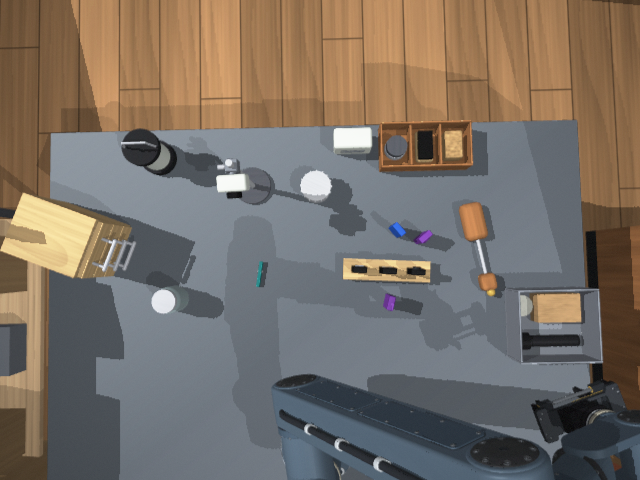

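Scene view: rack at (250,300) with three black handsets at (222,303), (247,283) and (271,270); purple/blue look-alikes at (217,275), (248,336) and (278,318); camera on its stand at (420,158). The top view has the rack at (387,271) and the camera at (232,183). Next: a close crop and measurements.

```bash
python3 - <<'E'
from h import *
c=ld('scene0');f=c['frame']
a=cv2.resize(f[250:350,190:300],None,fx=5,fy=5,interpolation=cv2.INTER_CUBIC)
b=cv2.resize(f[125:185,395:450],None,fx=4.5,fy=4.5,interpolation=cv2.INTER_CUBIC)
o=np.zeros((500,800,3),np.uint8);o[:,:550]=a[:500,:550];o[:b.shape[0],552:552+b.shape[1]]=b[:,:248]
t=ld('top0')['frame'][150:205,205:255];t=cv2.resize(t,None,fx=4,fy=4,interpolation=cv2.INTER_CUBIC);o[275:495,552:752]=t
save(o,'crop.png')
W=pts(c);Wt=pts(ld('top0'))
hsv=cv2.cvtColor(f,cv2.COLOR_RGB2HSV)
for n,(u,v) in dict(left=(222,298),mid=(247,280),right=(271,267)).items(): print(n,W[v,u].round(3))
# rack top
h2=cv2.cvtColor(ld('top0')['frame'],cv2.COLOR_RGB2HSV)
m=np.zeros((480,640),bool);m[250:292,335:440]=1
wood=m&(h2[...,1]>70)&(h2[...,0]<30)&(h2[...,2]>120)&(np.abs(Wt[...,2]-.04)<.008)
P=Wt[wood][:,:2];r=cv2.minAreaRect(P.astype(np.float32));print('rack',r,cv2.boxPoints(r).round(3).tolist(),np.median(Wt[wood][:,2]))
mt=m&(Wt[...,2]>.07)
n,l,s,ce=cv2.connectedComponentsWithStats(mt.astype(np.uint8))
for i in range(1,n): 
    Q=Wt[l==i]; print('slab',s[i,4],ce[i].round(1),Q.mean(0).round(4),Q[:,2].max().round(3))
# camera parts
m=np.zeros((480,640),bool);m[150:205,205:280]=1
for lo,hi in((.15,.42),):
    mm=m&(Wt[...,2]>lo);Q=Wt[mm];print('cam top',len(Q),Q.min(0).round(3),Q.max(0).round(3))
for v in range(156,202,3): print(v,[f"{Wt[v,u,2]:.3f}" for u in range(214,256,3)])
E
```

```text
left [ 0.512 -0.29   0.09 ]
mid [ 0.516 -0.213  0.09 ]
right [ 0.522 -0.135  0.079]
rack ((0.5113343596458435, -0.20870451629161835), (0.24949900805950165, 0.05969531834125519), 86.682373046875) [[0.4740000069141388, -0.3319999873638153], [0.5339999794960022, -0.33500000834465027], [0.5479999780654907, -0.0860000029206276], [0.48899999260902405, -0.0820000022649765]] 0.03980956940994451
slab 103 [359.3 268.5] [ 0.5171 -0.129   0.0859] 0.094
slab 107 [388.5 270. ] [ 0.5118 -0.2074  0.106 ] 0.113
slab 124 [416.8 270.5] [ 0.5086 -0.2865  0.0955] 0.103
cam top 923 [0.693 0.143 0.188] [0.787 0.216 0.334]
156 ['0.002', '-0.003', '0.000', '0.001', '0.001', '0.006', '-0.002', '-0.000', '0.002', '0.002', '-0.002', '0.006', '-0.003', '-0.005']
159 ['-0.000', '-0.001', '-0.002', '0.005', '0.303', '0.329', '0.301', '0.305', '-0.001', '0.001', '0.003', '-0.006', '0.001', '-0.000']
162 ['0.002', '-0.000', '-0.001', '0.003', '0.329', '0.326', '0.323', '0.307', '0.287', '0.000', '0.004', '-0.002', '0.003', '0.003']
165 ['-0.004', '0.292', '0.288', '0.293', '0.305', '0.328', '0.316', '0.308', '0.290'
[... 946 characters left out ...]
', '0.300', '0.040', '0.025']
189 ['-0.001', '0.307', '0.311', '0.309', '0.311', '0.310', '0.312', '0.308', '0.305', '0.307', '0.308', '0.292', '0.013', '0.014']
192 ['0.000', '-0.001', '-0.003', '-0.001', '-0.001', '0.301', '0.302', '0.296', '0.297', '0.283', '0.012', '0.013', '0.012', '0.008']
195 ['0.001', '-0.001', '-0.002', '-0.004', '0.001', '0.299', '0.300', '0.298', '0.294', '0.284', '0.016', '0.012', '0.013', '0.014']
198 ['-0.004', '0.002', '0.003', '-0.002', '0.002', '0.296', '0.294', '0.292', '-0.001', '0.012', '0.012', '0.012', '0.007', '0.008']
201 ['0.001', '0.000', '0.001', '-0.001', '-0.001', '-0.001', '-0.004', '0.001', '-0.001', '0.005', '0.011', '0.012', '0.013', '0.008']
```

View pics/crop.png

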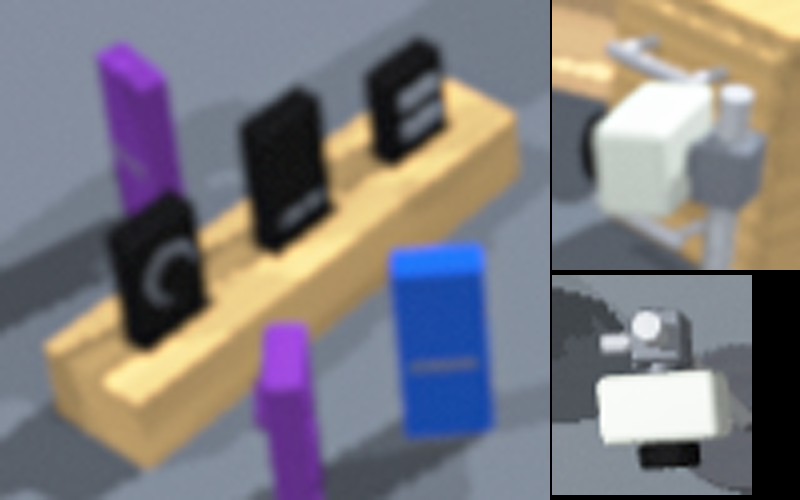

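Candidates: black slabs at scene (222,303) ring, i.e. round button; (247,283) one thin line, the sensor; (271,270) two bars, the gate; purple/blue copies at (217,275), (248,336), (278,318) are out. The crop confirms the ring one: bell = (0.509,-0.287), with its top at about 0.10 as expected. Next I fit the camera pose.

```bash
python3 - <<'E'
from h import *
c=ld('top0');W=pts(c);g=c['frame'].astype(int)
s=ld('scene0');Ws=pts(s);gs=s['frame'].astype(int)
def plane(P):
    for _ in range(4):
        m=P.mean(0);n=np.linalg.svd(P-m)[2][2];d=(P-m)@n;P=P[abs(d)<max(.003,2*d.std())]
    return m,n*np.sign(n[np.argmax(abs(n))]),d.std(),len(P)
m=np.zeros((480,640),bool);m[170:195,212:252]=1
body=m&(W[...,2]>.29)&(g.min(2)>150)
b=cv2.erode(body.astype(np.uint8),np.ones((3,3)))>0
m0,n,sd,N=plane(W[b]);print('top plane',m0.round(4),n.round(4),sd,N)
r=cv2.minAreaRect(np.argwhere(body)[:,::-1].astype(np.float32));print('rect px',r)
up=W[body&(abs((W-m0)@n)<.006)]
r=cv2.minAreaRect(up[:,:2].astype(np.float32));print('rect xy',r)
rod=np.zeros((480,640),bool);rod[155:172,222:240]=1
rp=W[rod&(W[...,2]>.318)];print('rod',rp.mean(0).round(4),len(rp))
# foot
fm=np.zeros((480,640),bool);fm[160:210,235:280]=1
fp=W[fm&(abs(W[...,2]-.012)<.006)];print('foot max y..',fp.min(0),fp.max(0))
bar=np.zeros((480,640),bool);bar[190:203,222:246]=1
bar&=(W[...,2]>.25)&(g.max(2)<80);B=W[bar];print('barrel',len(B),B.min(0).round(4),B.max(0).round(4),B.mean(0).round(4))
# scene: white body
sm=np.zeros((480,640),bool);sm[138:178,398:434]=1
wb=sm&(gs.min(2)>130)&(Ws[...,2]>.2)&(Ws[...,0]>.6)&(Ws[...,0]<.8)
Q=Ws[wb];print('scene body',len(Q),Q.min(0).round(3),Q.max(0).round(3))
yaw0=None
q=Q[(Q-m0)@n<-.008];q=q[q[:,1]<np.median(q[:,1])+.02]
m1,n1,sd1,N1=plane(q);print('side',m1.round(4),n1.round(4),sd1,N1)
np.savez('cam.npz',B=B,up=up,Q=Q,m0=m0,n=n)
E
```

```text
top plane [0.7267 0.1785 0.3124] [-0.166  -0.0059  0.9861] 0.001572502893848134 343
rect px ((230.85797119140625, 180.22763061523438), (21.146242141723633, 29.62968635559082), 86.42366790771484)
rect xy ((0.7276972532272339, 0.17883607745170593), (0.03852098807692528, 0.06942814588546753), 2.8204128742218018)
rod [0.7703 0.1798 0.3284] 47
foot max y.. [0.69847697 0.10043637 0.00601134] [0.84751572 0.22061549 0.01774378]
barrel 89 [0.6945 0.1604 0.2804] [0.7089 0.1926 0.3032] [0.7012 0.1746 0.2964]
scene body 663 [0.708 0.139 0.251] [0.776 0.209 0.333]
side [0.7349 0.145  0.2871] [-8.700e-02  9.962e-01  6.000e-04] 0.0022687673734402346 221
```

>>> play_rows(
  commands=[
    [[0.04, 0.04, 0], [0, 0, -0.05]],
    [[0.08, 0.08, 0], [0, 0, -0.1]],
    [[0.12, 0.12, 0], [0, 0, -0.15]],
    [[0.16, 0.16, 0], [0, 0, -0.2]],
    [[0.2, 0.2, 0], [0, 0, -0.25]],
    [[0.24, 0.24, 0], [0, 0, -0.3]],
    [[0.28, 0.275, 0], [0, 0, -0.35]],
    [[0.311, 0.3055, -0.02], [0, 0, -0.377]],
    [[0.311, 0.3055, -0.05], [0, 0, -0.377]],
    [[0.311, 0.3055, -0.05], [0, 0, -0.377]],
  ],
  gripper=0.062,
)

```text
time_s: 1.35
position: [0.5068, -0.2856, 0.1951]
tcp_rot: [[-0.055, -0.005, 0.998], [-0.998, 0.004, -0.055], [-0.004, -1.0, -0.005]]
force: [-1.6, 0.1, -0.4]
opening: 0.713
```

```bash
python3 - <<'E'
from h import *
s=read_state();print(s['time_s'],s['position'].round(4),s['tcp_rot'].round(3).tolist(),s['opening'],s['joint_positions'].round(1),s['force'].round(2))
c=cap('scene','s1');a=c['frame'][100:360,120:400];a=cv2.resize(a,None,fx=2.2,fy=2.2,interpolation=cv2.INTER_CUBIC)
save(a,'s1.png')
# second yaw measure: subpixel edges of body in top0
c0=ld('top0');g=cv2.GaussianBlur(c0['frame'],(1,1),0).min(2).astype(float);K=c0['mtx'];T=c0['cam_to_world'];d=np.load('cam.npz');m0,n=d['m0'],d['n']
def ray(u,v):
    r=T[:3,:3]@np.array([(u-K[0,2])/K[0,0],(v-K[1,2])/K[1,1],1]);t=((m0-T[:3,3])@n)/(r@n);return T[:3,3]+t*r
def cross(col,rng):
    for a,b in zip(rng[:-1],rng[1:]):
        if (g[a,col]-140)*(g[b,col]-140)<=0 and g[a,col]!=g[b,col]: return a+(140-g[a,col])/(g[b,col]-g[a,col])*(b-a)
for nm,rng in(('front',range(182,200)),('back',range(182,168,-1))):
    P=np.array([ray(u,cross(u,list(rng))) for u in range(221,243) if cross(u,list(rng))])
    P=P[abs(P[:,0]-np.median(P[:,0]))<.004]
    k=np.polyfit(P[:,1],P[:,0],1);print(nm,'yaw deg',-np.degrees(np.arctan(k[0])),P[:,0].round(4))
E
```

```text
1.35 [ 0.5068 -0.2856  0.1951] [[-0.055, -0.005, 0.998], [-0.998, 0.004, -0.055], [-0.004, -1.0, -0.005]] 0.7131085975409704 [-40.4  30.8  91.1  -0.   58.5  52.7] [-1.61  0.14 -0.44]
front yaw deg 4.430180649434899 [0.7046 0.7045 0.7046 0.7045 0.7059 0.7062 0.7069 0.7075 0.7076 0.7076
 0.708  0.7079 0.708  0.7079 0.7079 0.7081 0.7081 0.7081 0.7082 0.7082
 0.7082 0.7078]
back yaw deg 2.695913041571478 [0.7457 0.7457 0.7458 0.7458 0.7458 0.746  0.746  0.7461 0.7474 0.7482
 0.7473 0.7474 0.7472 0.7471 0.7472 0.7473 0.7474 0.7475 0.7479 0.7479]
```

View pics/s1.png

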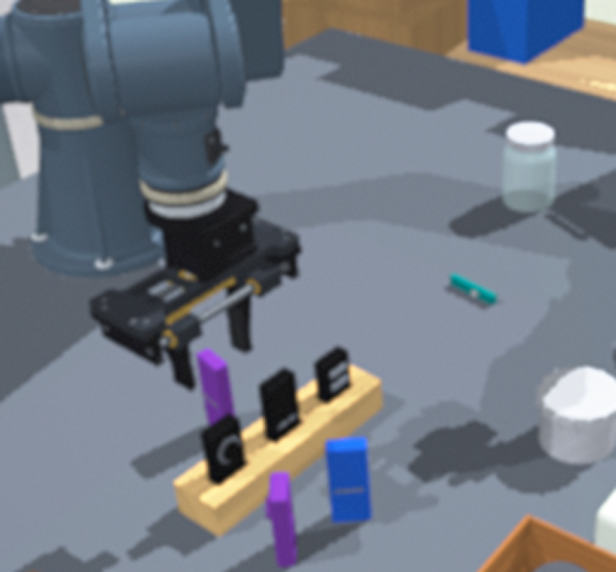

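The gripper hangs over the ring-buttoned handset (crop (225,450)) with clear sides. Descend and close.

>>> play_rows(
  commands=[
    [[0.001, -0.001, -0.03], [0, 0, 0]],
    [[0.001, -0.001, -0.06], [0, 0, 0]],
    [[0.001, -0.001, -0.085], [0, 0, 0]],
    [[0.001, -0.001, -0.105], [0, 0, 0]],
    [[0.001, -0.001, -0.115], [0, 0, 0]],
    [[0.001, -0.001, -0.115], [0, 0, 0]],
    [[0.001, -0.001, -0.115], [0, 0, 0]],
  ],
)

```text
time_s: 2.28
position: [0.5096, -0.2893, 0.0836]
tcp_rot: [[-0.057, 0.002, 0.998], [-0.998, -0.001, -0.057], [0.001, -1.0, 0.002]]
force: [0.1, 0.8, 1.1]
opening: 0.715
```

>>> play_rows(
  commands=[
    [[0, 0, 0], [0, 0, 0]],
    [[0, 0, 0], [0, 0, 0]],
    [[0, 0, 0], [0, 0, 0]],
    [[0, 0, 0], [0, 0, 0]],
    [[0, 0, 0], [0, 0, 0]],
    [[0, 0, 0], [0, 0, 0]],
  ],
  gripper=0.03,
)

```text
time_s: 3.02
position: [0.5093, -0.2887, 0.0829]
tcp_rot: [[-0.056, 0.0, 0.998], [-0.998, -0.0, -0.056], [0.0, -1.0, 0.0]]
force: [-0.8, 0.1, 3.7]
opening: 0.459
```

Opening 39.9 mm matches the 40 mm slab. Lift straight up.

>>> play_rows(
  commands=[
    [[0, 0, 0.01], [0, 0, 0]],
    [[0, 0, 0.025], [0, 0, 0]],
    [[0, 0, 0.045], [0, 0, 0]],
    [[0, 0, 0.07], [0, 0, 0]],
    [[0, 0, 0.1], [0, 0, 0]],
    [[0, 0, 0.13], [0, 0, 0]],
    [[0, 0, 0.16], [0, 0, 0]],
    [[0, 0, 0.185], [0, 0, 0]],
    [[0, 0, 0.185], [0, 0, 0]],
    [[0, 0, 0.185], [0, 0, 0]],
  ],
)

```text
time_s: 4.28
position: [0.5085, -0.288, 0.2669]
tcp_rot: [[-0.056, -0.001, 0.998], [-0.998, 0.001, -0.056], [-0.001, -1.0, -0.001]]
force: [-0.1, 0.5, -0.9]
opening: 0.457
```

```bash
python3 - <<'E'
from h import *
s=read_state();print(s['time_s'],s['position'].round(4),s['opening'],s['force'].round(2))
c=cap('scene','s2');p=proj(c,s['position']-[0,0,.028]);print(p)
u,v=p.astype(int);a=c['frame'][max(0,v-70):v+70,u-90:u+90];save(cv2.resize(a,None,fx=4,fy=4,interpolation=cv2.INTER_CUBIC),'s2.png')
yaw,t=np.radians(3.6),np.radians(9.6)
from scipy.spatial.transform import Rotation as R
Rc=R.from_euler('ZY',[yaw,-t]).as_matrix();print(Rc.round(3).tolist())
lens=np.array([.696,.1766,.281]);tg=lens-.12*Rc[:,0]
tcp=tg+.028*Rc[:,2];Rt=np.column_stack([-Rc[:,1],-Rc[:,2],Rc[:,0]])
cmd=R.from_matrix(s['tcp_rot']);print('target',tg,'tcp',tcp,'shift',tcp-[.509,-.2885,.268],'rv',(R.from_matrix(Rt)*cmd.inv()).as_rotvec())
E
```

```text
4.275 [ 0.5085 -0.288   0.2669] 0.45681762266020254 [-0.05  0.47 -0.89]
[212.22172484 240.72031588]
[[0.984, -0.063, -0.166], [0.062, 0.998, -0.01], [0.167, -0.0, 0.986]]
target [0.57791395 0.16917066 0.26098775] tcp [0.57325364 0.16887745 0.28859564] shift [0.06425364 0.45737745 0.02059564] rv [-0.00043036 -0.16887622  0.11863283]
```

View pics/s2.png

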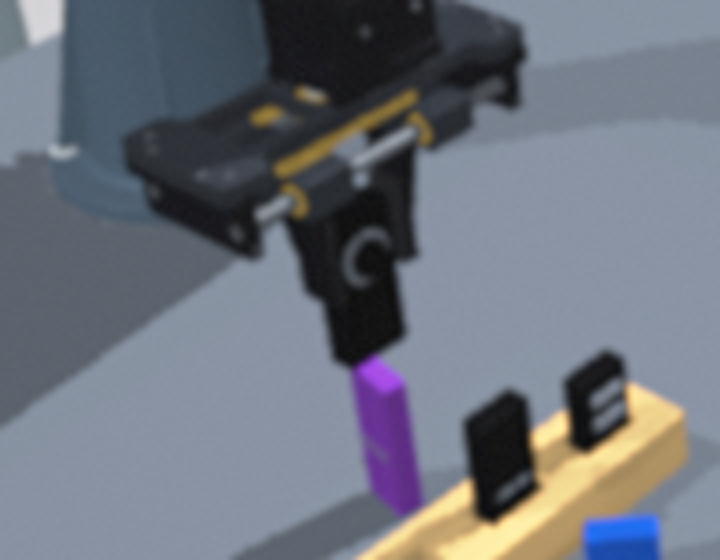

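Remote is held straight, with ring and button facing front (crop (365,258)), clear of the rack. Move to the lens.

>>> play_rows(
  commands=[
    [[0, 0.03, 0.005], [0, -0.017, 0.012]],
    [[0, 0.08, 0.01], [0, -0.034, 0.024]],
    [[0, 0.13, 0.02], [0, -0.05, 0.035]],
    [[0, 0.18, 0.02], [0, -0.068, 0.048]],
    [[0.01, 0.23, 0.02], [0, -0.085, 0.06]],
    [[0.02, 0.28, 0.02], [0, -0.1, 0.07]],
    [[0.03, 0.33, 0.02], [0, -0.12, 0.085]],
    [[0.03, 0.38, 0.02], [0, -0.14, 0.1]],
    [[0.03, 0.43, 0.02], [0, -0.16, 0.11]],
    [[0.03, 0.457, 0.02], [0, -0.169, 0.119]],
  ],
)

```text
time_s: 5.58
position: [0.5376, 0.1707, 0.2858]
tcp_rot: [[0.066, 0.164, 0.984], [-0.998, 0.01, 0.065], [0.0, -0.986, 0.165]]
force: [1.2, -1.0, -0.8]
opening: 0.456
```

>>> play_rows(
  commands=[
    [[0.01, 0, 0], [0, 0, 0]],
    [[0.02, 0, 0], [0, 0, 0]],
    [[0.03, 0, 0], [0, 0, 0]],
    [[0.034, 0, 0.001], [0, 0, 0]],
    [[0.034, 0, 0.001], [0, 0, 0]],
    [[0.034, 0, 0.001], [0, 0, 0]],
    [[0.034, 0, 0.001], [0, 0, 0]],
    [[0.034, 0, 0.001], [0, 0, 0]],
  ],
)

```text
time_s: 6.58
position: [0.5729, 0.1685, 0.2886]
tcp_rot: [[0.063, 0.168, 0.984], [-0.998, 0.01, 0.062], [0.001, -0.986, 0.168]]
force: [0.3, 1.4, -0.9]
opening: 0.458
```

```bash
python3 - <<'E'
from h import *
s=read_state();print(s['time_s'],s['position'].round(4),s['tcp_rot'].round(3).tolist(),s['opening'],s['force'].round(2))
c=cap('scene','s3');t=cap('top','t3')
a=cv2.resize(c['frame'][90:260,290:470],None,fx=3.4,fy=3.4,interpolation=cv2.INTER_CUBIC)[:580,:]
save(a,'s3.png');save(cv2.resize(t['frame'][130:330,130:400],None,fx=2.9,fy=2.9,interpolation=cv2.INTER_CUBIC),'t3.png')
E
```

```text
6.575 [0.5729 0.1685 0.2886] [[0.063, 0.168, 0.984], [-0.998, 0.01, 0.062], [0.001, -0.986, 0.168]] 0.45845508791003936 [ 0.31  1.44 -0.91]
```

View pics/s3.png

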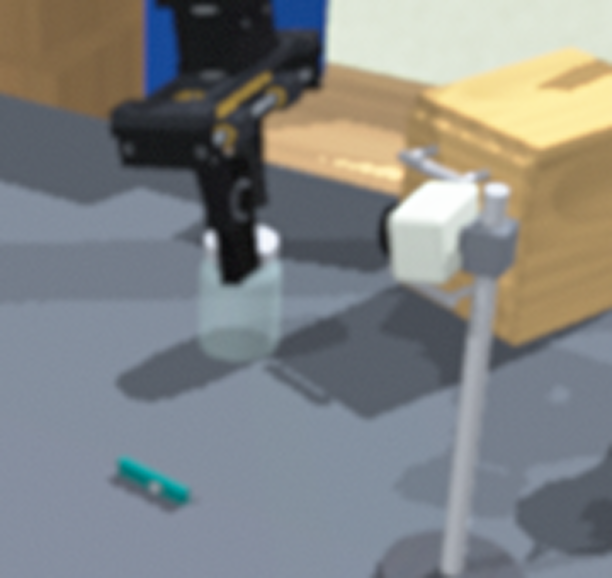

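View pics/t3.png

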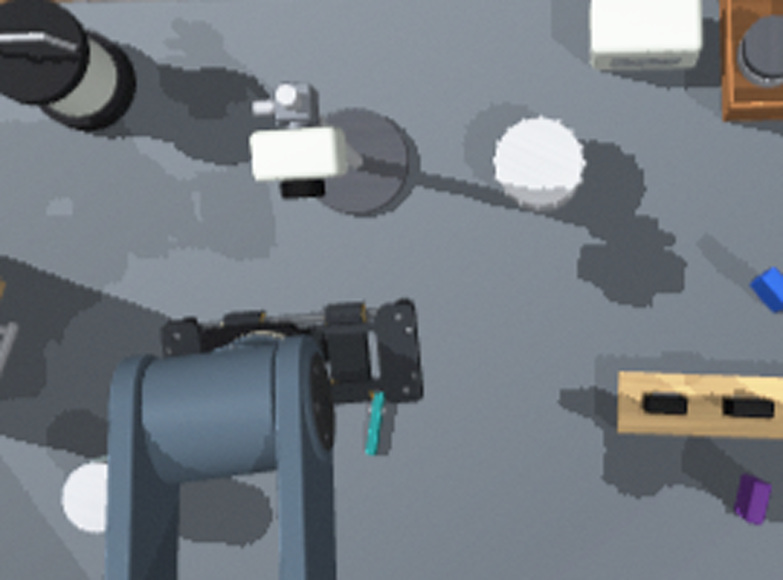

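The remote is in front of the lens, tilted to match it; nothing else looks disturbed. One numeric check of the slab in the lens frame from the depth.

```bash
python3 - <<'E'
from h import *
from scipy.spatial.transform import Rotation as R
Rc=R.from_euler('ZY',np.radians([3.6,-9.6])).as_matrix();lens=np.array([.696,.1766,.281])
for tag in('scene',):
    c=ld('s3');L=(pts(c)-lens)@Rc
    m=(abs(L[...,0]+.12)<.03)&(abs(L[...,1])<.05)&(L[...,2]<.02)&(L[...,2]>-.07)
    P=L[m];print(len(P),P.min(0).round(4),P.max(0).round(4))
    q=P[(P[:,2]<-.012)&(P[:,2]>-.042)&(abs(P[:,0]+.111)<.006)&(abs(P[:,1])<.017)]
    A=np.c_[q[:,1:],np.ones(len(q))];k=np.linalg.lstsq(A,q[:,0],rcond=None)[0];print('front plane x=',k.round(4),len(q),'at centre',k[2].round(4))
    low=P[P[:,2]<-.028];print('y range low',np.percentile(low[:,1],[1,50,99]).round(4),'bottom',np.percentile(P[:,2],[.5,2]).round(4))
    g=c['frame'].astype(int);r=m&(g.min(2)>75);Q=L[r];Q=Q[(Q[:,2]>0)&(abs(Q[:,1])<.016)];print('ring',len(Q),Q.mean(0).round(4) if len(Q) else'')
for a in('s0',): 
    d=(np.abs(ld('scene0')['depth']-ld('s3')['depth'])>.02)
    print('changed in camera/peg boxes',d[135:180,402:450].sum(),d[220:245,320:350].sum())
E
```

```text
313 [-0.1333 -0.0322 -0.041 ] [-0.1079  0.0273  0.0199]
front plane x= [ 0.0048  0.0031 -0.115 ] 62 at centre -0.115
y range low [-0.0221 -0.0148  0.0182] bottom [-0.04   -0.0395]
ring 0 
changed in camera/peg boxes 26 4
```

The slab's offsets (≤4 mm) are within calibration noise and its front plane is parallel to within 0.3°. Handing in.

```bash
python3 -c "
from h import *
s=read_state();print(abs(s['qvel']).max(),s['opening']);print(hand_in())"
```

```text
0.14268337387192165 0.4589771565783112
the job is handed in; nothing more can be done
None
```

I lifted the handset with the single round button from its slot, gripping it by its plain sides. It is now held still in front of the lens, tilted 9.6° and yawed 3.6° to match the camera, with its centre about 12 cm from the lens. The job was handed in after about 6.6 s on the robot's clock.

**Last checks**
- **Grip:** the fingers stopped at a 40 mm opening, which matches the slab's width. The arm was still at hand-in.
- **Square to the lens:** in the scene depth, the front face is parallel to the lens to within about 0.3°.
- **Distance:** the front face reads 115 mm from the lens, where 111 mm was planned.
- **Off the line of sight:** about 2 mm sideways. The bottom edge reads about 4 mm high, near the pixel size, so I left both as they were.
- **Other things:** no disturbance showed in the final pictures. A few depth pixels around the camera (26) and the peg (4) differed from the first picture, which I took as noise.

**Not fully settled**
- **Camera yaw:** my estimates ranged from 2° to 5°; I used 3.6°.
- **Button ring:** my colour check for the grey ring in the final picture found no pixels. I confirmed the ring by eye in the pictures taken before and after the lift.
- **Button travel:** I could not measure it directly. Nothing was meant to touch the front face.

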